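Lock the drip pole foot's pin with its hairpin clip

ROBOT

A 7-joint arm with a two-finger parallel gripper is mounted at the origin on a cart in front of the work surface, level with it; the furniture and walls round the work are solid. World frame = base frame: x ahead of the robot, y to its left, z up, the work surface at z = 0. Lengths are in m, angles in rad, forces in N, time in s.
With the tool pointing down it reaches from about 0.425 to 0.95 m from the base axis. Payload 16.7 kg.
Tool frame: the origin (TCP) lies at the very end of the fingers, on their centre line; the grasp point (between the pads) lies 19 mm behind it; z points along the fingers, y is the line along which they close (so a half turn about z gives the same grasp; the last joint's range is limited). The gripper opens to 94 mm and grips with 3 to 60 N. Pads are 16 mm wide; open, the fingers measure 119 mm over their backs; the gripper's body (75 mm by 177 mm) begins 78 mm behind the grasp point.
Start: joints at [-0.149, 0.426, 0.074, 1.606, -0.034, 1.111, -0.067], TCP at [0.675, -0, 0.205] pointing down, gripper open.
Joint ranges: [-2.85, 2.85], [-0.5, 2.14], [-1.23, 1.37], [0.21, 2.46], [-1.02, 4.16], [0.16, 2.05], [-2.73, 2.73]. Speed limits (rad/s): [1.89, 1.89, 2.39, 2.39, 3.01, 3.01, 3.01].

INTERFACE

Orientations are given as a unit quaternion [x, y, z, w].
In Python, from rig import ctrl gives the robot as it stands.
- The arm moves only by the tool move_arm, never from a script. Its arguments are lists of equal length, an entry for each row: "gripper": the closure, from 0 (fully open) to 1 (shut); "delta_pos": the shift along the tool's x, y, z in cm, a list of three; "rot": the turn, a rotation vector about the tool's x, y, z in degrees, a list of three. In form: {"gripper": [gripper, ...], "delta_pos": [[tx, ty, tz], ...], "rot": [[wx, wy, wz], ...]}. A call has 1 to 10 rows; each row shifts and turns the commanded pose from where the row before left it, along the tool's axes as they then stand; what a row does not reach is not made up. A row lasts 1/8 s, in which the tool goes at most 62.5 mm and 10.7 degrees, less where a joint would pass 70% of its speed; a pose out of reach is approached as far as the arm can. A call with a gripper value outside its range is refused whole. The fingers move at their own pace and stop on an object; "newtons" is the grip in N (left out, the last holds). Time passes only in rows, so rows that do not move let the fingers close. It gives the time, the measured TCP pose, the force, the opening and the grip force at its end, in the units of the state.
- ctrl.get_obs(): the state, without advancing time (a new reading comes with each control period).
- ctrl.camera(name): name is "scene" or "side" or "wrist"; returns a dict with "pixels" (384x512x3 uint8, red, green, blue), "range_z" (384x512 float32, m along the optical axis (not along the pixel's ray), 0 where there is no reading), "K" (3x3 intrinsics, pixels), "camera_from_world" (4x4, takes a point from world to camera coordinates). Camera axes: x right, y up, looking along -z (the intrinsics and any distortion apply to the point x, -y, -z); pixel columns grow to the right and rows downward; lengths in m; the calibration is good to about 2 mm. A picture is of the moment at which its call begins.
- ctrl.hand_in(): hands the job in; it is judged then, once.
The state is a dict: "t": time; "joint_pos": joint angles; "joint_velocities": joint speeds; "joint_torque": joint torques, N m; "position": TCP position; "tool_rot": TCP orientation; "ft_force": force on the tool from outside, world axes, zero at the start; "ft_torque": the same for the moment, N m; "grip_width": finger opening in m; "grasp_force": force on a finger pad.
Only numpy, scipy, OpenCV 4.12 (cv2) and the standard library are available. Lean on these libraries where they do the work, as an engineer would, in place of code of your own. Each camera call takes 0.05 s, during which the arm holds its last target. There are 200 camera calls.

TASK

The clevis pin of the drip pole's table foot has lost its lock: take the hairpin clip (the grey grip with a small loop on top; under it a straight leg and a sprung one), not the steel pin with the large ring, out of the white rack, slide its straight leg down through the cross hole in the free end of the pin, and press it fully home until the sprung leg has snapped round the shank and hugs it, then let go. The pin sits up to 9 mm in or out of its lugs, so find the hole by sight or touch, and be gentle: press on the pin or foot with no more than about 2 kg of force (20 N). Leave the ring pin in the rack and do not upset the other things on the table.

Things in the scene. Friction and masses are not known exactly. Their poses are not given: they have to be found in the camera images.
- bracket: Table foot of a drip pole, fixed. Base plate 130 x 90 x 8 mm (x by y), two upright lugs 44 mm wide to z = 95 mm, between them a socket tube 44 mm across to z = 118 mm. Origin: centre of the plate's underside; z up; -x is the side where the clevis pin's free end stands out. The pin runs level along x through the lugs at y = 0, axis at z = 85 mm. Front face of the front lug: x = -15 mm.
- pin_mid (a point): Point on the pin's axis at x = -50, y = 0, z = 85 mm of the foot. Shank 18 mm across (top at z = 94 mm). The pin sits up to 9 mm in or out, untracked: its vertical through hole (7.2 mm wide) is centred within 9 mm of here along x, the flat free end always 17 mm beyond the hole's centre. Stiff lengthwise: stays put under less than 30 N; in rubber bushes: gives 1 mm down per 6 N.
- rack: White plastic block 100 x 64 x 60 mm (x by y by z), fixed, with two slots in its flat top, 50 mm apart along x (at x = -25 and +25 mm). One slot holds the hairpin clip, the other the ring pin, either way round. Origin: centre of its underside; z up.
- clip: Hairpin clip, about 60 g, upright in a rack slot, its grip's underside on the rack's top. Grip: flat-sided grey block 14 (x) by 30 (y, -9 to +21) by 28 mm high, wire loop above it to z = 41.5 mm; pinch it across y from above. Origin: on the straight leg's axis, level with the grip's underside; z up, away from the legs. Straight leg: 6 mm across, flat end with a small chamfer, down to z = -45 mm.
- clip_grip (a point): Middle of the hairpin clip's grip: in the clip's frame x = 0, y = +6, z = +14 mm. Home = grip's underside (14 mm below this) on the top of the shank, the clip's y, z plane square across the pin, sprung leg on either flank.
- clip_tip (a point): Point of the hairpin clip's straight leg: in the clip's frame (0, 0, -45) mm.
- clip_leg (a joint): Opening of the sprung leg, rad: 0 closed, 0.07 to 0.14 over the widest part of the shank. 5 mm wire on the clip's +y side, hinged at y = 13, z = 4 mm, 1.1 N m/rad, preloaded shut; inner side 10.5 mm from the straight leg's axis at z = -9, 5.8 at -19, flaring to y = 17.5 at z = -38. It meets the shank 26 mm after the point enters the hole, takes 4 to 12 N to push over, then snaps in.
- ring_pin: Plain ring pin, the other thing in the rack, to be left there: steel collar with a large wire ring (44 mm) standing on it to 49 mm above the rack, and one straight 7.6 mm leg. Origin level with the collar's underside, 6 mm to -y of the leg.
- vial: Brown glass vial with a crimped cap, 43 mm across, 77 mm high, standing behind the foot. Bystander. Origin: centre of its underside.
- tape: Roll of white tape, 62 mm across, 25 mm high. Bystander. Origin: centre of its underside.
- cup: White cup, 68 mm across, 50 mm high, standing left of the foot. Bystander. Origin: centre of its underside.

How it is judged:
On the way, in this order (a step that is already met when the one before it is completed fails the run):
1. the hairpin clip is lifted out of the rack (height (world z) of clip_tip above 0.065 m), for 0.1 s.
2. its straight leg stands in the cross hole of the pin, the point past the middle of the shank (z of clip_tip in the frame of bracket between 0.03 and 0.085 m and y of clip_tip in the frame of bracket between -0.004 and 0.004 m and x of clip_tip in the frame of bracket between -0.0602 and -0.0398 m), for 0.1 s.
At the end, for the whole second after the job is handed in: Clip home and at rest: leg in the cross hole (3 mm of the pin's axis), grip's underside within 4 mm of the shank's top, upright within 0.15 rad, square across the pin within 0.35 rad, sprung leg under 0.07 rad open round the shank; ring pin still in the rack (z of clip in the frame of bracket between 0.091 and 0.098 m and y of clip in the frame of bracket between -0.003 and 0.003 m and x of clip in the frame of bracket between -0.0602 and -0.0398 m and value of joint clip_leg below 0.07 rad and angle between clip's own z axis and vertical below 0.15 rad and angle between the x axis of clip and the x axis of bracket, either way round below 0.35 rad and linear speed of clip below 0.01 m/s and distance of ring_pin from where it was at the start of the episode below 0.02 m); the robot touches nothing.
It fails at once if the clip is pressed on the pin or foot with more than 22 N (contact force between clip and bracket above 22 N).
It fails at once if the gripper presses on the pin or foot with more than 22 N (contact force between any of the fingers, the arm and bracket above 22 N).
It fails at once if the ring pin is taken out of its slot (distance of ring_pin from where it was at the start of the episode above 0.02 m).
It fails at once if the vial, the tape roll or the cup is upset or pushed away (distance of any of vial, tape, cup from where it was at the start of the episode above 0.03 m).
It also fails if it takes over 38 s, if anything falls off the work surface, if the arm or the gripper's body presses on something with over 40 N, if the wrist force passes 120 N, or if a joint passes its speed limit or range.

## Working session

There is one attempt and no reset: what is moved stays moved. The work goes in short steps, Python scripts to look and compute and a tool call to move; the robot and the scene stay as the last step left them, time stands still between calls to the robot, and variables do not carry over. Pictures are saved under pics/ and viewed, at most 10 in all, crops included, and the job is handed in when it is done.

Besides the shell and the picture viewer there is one more tool, called after "Emit:" in YAML: its name, and indented under it one key for each argument. move_arm: Moves the arm, as the interface text tells. Its arguments: {"type":"object","properties":{"gripper":{"type":"array"},"delta_pos":{"type":"array"},"rot":{"type":"array"},"newtons":{"type":"number"}},"required":["gripper","delta_pos","rot"]}

```bash
ls; mkdir -p pics; cat > h.py <<'E'
import numpy as np, cv2
from rig import ctrl
def cam(n,save=None):
    c=ctrl.camera(n)
    if save: cv2.imwrite('pics/'+save+'.png',c['pixels'][:,:,::-1])
    return c
def cloud(c):
    K=c['K'];d=c['range_z'];v,u=np.mgrid[:d.shape[0],:d.shape[1]]
    x=(u-K[0,2])/K[0,0]*d;y=(v-K[1,2])/K[1,1]*d
    P=np.stack([x,-y,-d,np.ones_like(d)],-1)
    W=P@np.linalg.inv(c['camera_from_world']).T
    W=W[...,:3];W[d==0]=np.nan
    return W
def ray(c,u,v,z):
    K=c['K'];M=np.linalg.inv(c['camera_from_world'])
    r=M[:3,:3]@np.array([(u-K[0,2])/K[0,0],-(v-K[1,2])/K[1,1],-1]);o=M[:3,3]
    return o+r*(z-o[2])/r[2]
def proj(c,p):
    q=c['camera_from_world']@np.r_[p,1];K=c['K']
    return K[0,0]*q[0]/-q[2]+K[0,2],K[1,1]*-q[1]/-q[2]+K[1,2]
E
python3 - <<'E'
from h import *
c=cam('scene');s=cam('side');w=cam('wrist')
cv2.imwrite('pics/a.png',c['pixels'][:,:,::-1])
cv2.imwrite('pics/b.png',np.hstack([cv2.resize(i['pixels'],(400,300))[:,:,::-1] for i in (s,w)]))
for i in(c,s,w): 
    print(np.linalg.inv(i['camera_from_world'])[:3].round(3).tolist(),i['K'].round(1).tolist(),(i['range_z']>0).mean())
o=ctrl.get_obs();print(o)
E
```

```text
pics
[[0.733, 0.257, -0.63, -0.034], [-0.68, 0.301, -0.668, -0.656], [0.018, 0.918, 0.395, 0.451]] [[415.0, 0.0, 254.1], [0.0, 415.0, 192.0], [0.0, 0.0, 1.0]] 0.8791351318359375
[[0.96, 0.141, -0.243, 0.335], [-0.28, 0.475, -0.834, -0.828], [-0.002, 0.869, 0.495, 0.514]] [[360.7, 0.0, 248.9], [0.0, 360.7, 196.9], [0.0, 0.0, 1.0]] 0.87615966796875
[[1.0, 0.0, 0.001, 0.674], [-0.0, 0.974, 0.227, 0.065], [-0.001, -0.227, 0.974, 0.383]] [[314.2, 0.0, 256.2], [0.0, 314.2, 188.5], [0.0, 0.0, 1.0]] 0.9956003824869791
{'t': 0.15, 'joint_pos': array([-0.1494695 ,  0.42661217,  0.07386307,  1.60642828, -0.03411055,
        1.11079183, -0.06710949]), 'joint_velocities': array([-0.00061191, -0.00186812, -0.00094764, -0.00026839,  0.00093488,
        0.00265874,  0.00013459]), 'joint_torque': array([ 3.71428541e-03, -9.36296225e+01,  3.66915867e+00, -4.54431260e+01,
       -4.87569754e-02,  1.79132586e-02,  2.30669798e-05]), 'position': array([ 6.74675358e-01, -4.39047332e-05,  2.04934777e-01]), 'tool_rot': array([ 7.07135674e-01,  7.07077718e-01, -3.66380579e-04, -3.25607432e-04]), 'ft_force': array([ 0.47423693, -0.37816923,  0.14522947]), 'ft_torque': array([-0.01060081, -0.0039295 , -0.00807013]), 'grasp_force': 0.0, 'grip_width': 0.09396339664311895}
```

View pics/a.png

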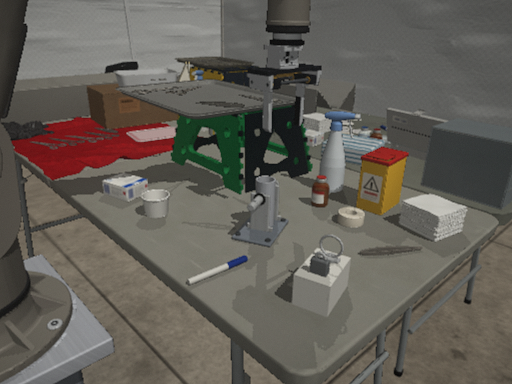

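View pics/b.png

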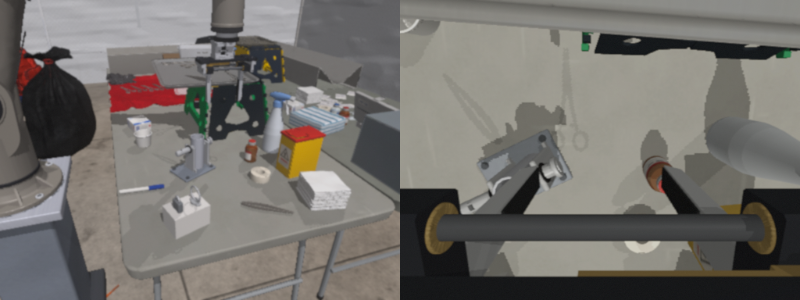

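The scene picture shows the rack near pixel (322,275) with the grey clip grip at (319,263) and the ring at (331,247). The foot is at (263,210), its pin pointing left and toward the base. The side view shows both too. Next I measure them with depth.

```bash
cat > m.py <<'E'
from h import *
def rect(W,m,name):
    p=W[m][:,:2].astype(np.float32)
    (cx,cy),(a,b),t=cv2.minAreaRect(p); print(name,len(p),round(cx,4),round(cy,4),round(a,4),round(b,4),round(t,1))
C={}
for n in('scene','side'):
    c=cam(n);W=cloud(c);C[n]=(c,W);x,y,z=W[...,0],W[...,1],W[...,2]
    g=cv2.cvtColor(c['pixels'],cv2.COLOR_RGB2HSV)
    # crude: project guesses by pixel
    U=(slice(285,290),slice(315,325)) if n=='scene' else None
    print(n)
    tab=np.isfinite(z)&(x>.4)&(x<1)&(y>-.5)&(y<.35)
    lab=cv2.connectedComponentsWithStats((tab&(z>.004)&(z<.2)).astype(np.uint8))
    for i in range(1,lab[0]):
        if lab[2][i,4]>150:
            q=W[lab[1]==i];print(lab[2][i].tolist(),q.min(0).round(3),q.max(0).round(3),np.median(q,0).round(3))
np.savez('C.npz',**{n+k:v for n in C for k,v in(('W',C[n][1]),('p',C[n][0]['pixels']),('K',C[n][0]['K']),('T',C[n][0]['camera_from_world']))})
E
python3 m.py
```

```text
scene
[233, 108, 80, 138, 5434] [ 0.477 -0.13   0.004] [0.937 0.307 0.2  ] [0.709 0.122 0.073]
[195, 115, 49, 78, 2158] [0.645 0.116 0.004] [0.688 0.35  0.2  ] [0.664 0.196 0.102]
[312, 117, 35, 89, 1747] [ 0.737 -0.083  0.004] [0.894 0.018 0.2  ] [ 0.851 -0.032  0.072]
[357, 147, 52, 66, 2525] [ 0.815 -0.204  0.004] [ 0.938 -0.122  0.141] [ 0.828 -0.182  0.085]
[115, 175, 55, 41, 885] [0.4   0.133 0.004] [0.466 0.35  0.048] [0.426 0.201 0.034]
[399, 194, 69, 46, 2168] [ 0.798 -0.37   0.004] [ 0.915 -0.25   0.062] [ 0.822 -0.325  0.046]
[338, 207, 27, 19, 408] [ 0.71  -0.202  0.004] [ 0.773 -0.141  0.024] [ 0.73  -0.176  0.02 ]
[292, 235, 59, 79, 2778] [ 0.408 -0.348  0.004] [ 0.525 -0.256  0.107] [ 0.435 -0.317  0.056]
[361, 247, 49, 7, 154] [ 0.632 -0.332  0.004] [ 0.726 -0.271  0.009] [ 0.674 -0.302  0.006]
side
[217, 107, 232, 162, 13448] [ 0.474 -0.372  0.004] [0.937 0.349 0.2  ] [ 0.826 -0.075  0.065]
[171, 150, 23, 38, 623] [0.4   0.133 0.004] [0.464 0.349 0.052] [0.425 0.198 0.037]
[312, 178, 18, 30, 411] [ 0.738 -0.084  0.004] [ 0.78  -0.048  0.08 ] [ 0.753 -0.074  0.044]
[320, 213, 26, 21, 460] [ 0.709 -0.203  0.004] [ 0.771 -0.124  0.029] [ 0.736 -0.183  0.024]
[207, 237, 62, 68, 2562] [ 0.408 -0.349  0.004] [ 0.522 -0.26   0.11 ] [ 0.46  -0.324  0.059]
[309, 258, 67, 14, 347] [ 0.631 -0.351  0.004] [ 0.749 -0.272  0.012] [ 0.686 -0.311  0.008]
```

```bash
cat > m2.py <<'E'
from h import *
D=np.load('C.npz')
def rect(p,name):
    p=p[:,:2].astype(np.float32)
    if len(p)<4: print(name,len(p));return
    (cx,cy),(a,b),t=cv2.minAreaRect(p); print(name,len(p),'c',round(cx,4),round(cy,4),'s',round(a,4),round(b,4),'ang',round(t,1))
for n in('scene','side'):
    W=D[n+'W'];x,y,z=W[...,0],W[...,1],W[...,2]
    r=(x>.4)&(x<.54)&(y>-.36)&(y<-.24)
    f=(x>.46)&(x<.68)&(y>-.08)&(y<.12)
    print(n)
    rect(W[r&(z>.004)&(z<.057)],'rack sides');rect(W[r&(abs(z-.06)<.002)],'rack top');
    print('top z',np.median(z[r&(abs(z-.06)<.004)]))
    rect(W[r&(z>.066)&(z<.085)],'grip+col');rect(W[r&(z>.0855)&(z<.0905)],'grip top');rect(W[r&(z>.094)],'loops')
    rect(W[f&(abs(z-.008)<.003)],'plate');rect(W[f&(abs(z-.118)<.0025)],'tube top');rect(W[f&(abs(z-.095)<.0025)],'lug top')
    m=f&(z>.07)&(z<.092);q=W[m];print(q.min(0),q.max(0))
p=D['scenep'];k=D['sidep']
a=cv2.resize(p[160:315,220:380],(400,388),interpolation=cv2.INTER_CUBIC)
a2=cv2.resize(k[155:310,190:350],(400,388),interpolation=cv2.INTER_CUBIC)
cv2.imwrite('pics/c.png',np.hstack([a,a2])[:,:,::-1])
E
python3 m2.py
```

```text
scene
rack sides 1485 c 0.4657 -0.3017 s 0.1063 0.0653 ang 16.6
rack top 364 c 0.4644 -0.3022 s 0.1014 0.0639 ang 16.7
top z 0.057940413652714545
grip+col 279 c 0.4631 -0.3025 s 0.0629 0.0417 ang 10.5
grip top 61 c 0.4643 -0.3058 s 0.0562 0.0425 ang 18.4
loops 84 c 0.4651 -0.3017 s 0.0552 0.0359 ang 10.5
plate 282 c 0.6086 -0.0088 s 0.2739 0.1162 ang 42.4
tube top 6 c 0.5691 -0.0596 s 0.0426 0.024 ang 29.8
lug top 61 c 0.5784 -0.0559 s 0.0934 0.0379 ang 5.0
[ 0.5011445  -0.07987754  0.07074916] [ 0.62571415 -0.03735439  0.09197277]
side
rack sides 1239 c 0.4576 -0.3291 s 0.0558 0.1186 ang 74.4
rack top 767 c 0.4644 -0.3024 s 0.1004 0.0676 ang 17.1
top z 0.06114477859488948
grip+col 214 c 0.4668 -0.3042 s 0.0683 0.0401 ang 13.1
grip top 74 c 0.4632 -0.3086 s 0.0579 0.0412 ang 18.8
loops 67 c 0.4655 -0.3093 s 0.0542 0.0414 ang 21.7
plate 261 c 0.5497 -0.0539 s 0.0518 0.152 ang 89.8
tube top 65 c 0.5667 -0.0561 s 0.0428 0.0425 ang 52.3
lug top 122 c 0.5646 -0.0596 s 0.121 0.0376 ang 19.7
[ 0.52811702 -0.0796656   0.07003115] [ 0.62327732 -0.03677759  0.09173861]
```

View pics/c.png

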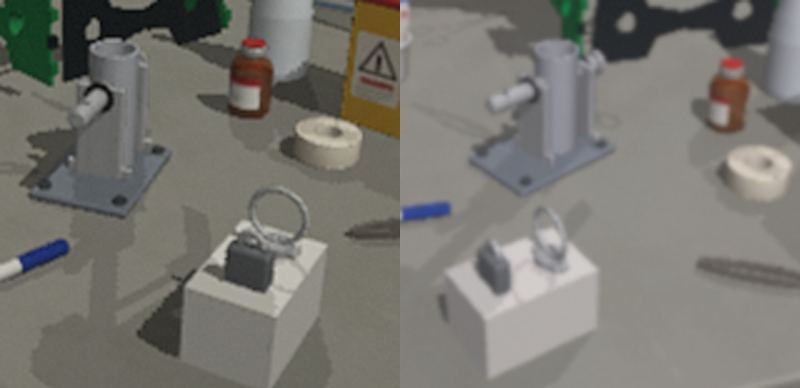

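The crops show the grip at the rack's near (-x) slot and the ring pin in the far one. The pin's free end points toward the base. Now I get the foot yaw and the pin line.

```bash
cat > m3.py <<'E'
from h import *
D=np.load('C.npz')
from m2 import rect
print('----')
R=np.array([.4644,-.3023]);a=np.deg2rad(16.9);ex=np.array([np.cos(a),np.sin(a)]);ey=np.array([-ex[1],ex[0]])
for n in('scene','side'):
    W=D[n+'W'];x,y,z=W[...,0],W[...,1],W[...,2];dz=-.002 if n=='scene' else .001
    d=np.hypot(x-.567,y+.056)
    m=(x<.55)&(d<.1)&(d>.034)&(z>.072)&(z<.098)
    q=W[m];v=cv2.fitLine(q[:,:2].astype(np.float32),cv2.DIST_HUBER,0,.01,.01).ravel()
    print(n,'pin n',len(q),v,np.rad2deg(np.arctan2(v[1],v[0])),'far',d[m].max(),'zmax',np.percentile(q[:,2],98))
    t=(d<.03)&(z>.112);rect(W[t],'tube');
    l=(x>.45)&(x<.67)&(abs(y+.05)<.09)&(z>.0045+dz)&(z<.012+dz);rect(W[l],'plate')
    l2=(d<.12)&(z>.02)&(z<.07)&(d<.06);rect(W[l2],'lugs')
    for lo,hi in((.064,.084),(.084,.092)):
        g=(z>lo)&(z<hi);P=np.stack([(W[...,:2]-R)@ex,(W[...,:2]-R)@ey],-1)
        g&=(P[...,0]<-.005)&(P[...,0]>-.06)&(abs(P[...,1])<.04);q=P[g]
        print('clip rackframe',len(q),np.percentile(q,2,axis=0).round(4),np.percentile(q,98,axis=0).round(4))
    rt=(abs(x-.46)<.1)&(abs(y+.3)<.1)&(abs(z-.06-dz)<.002)
E
python3 m3.py|sed '1,/----/d'
```

```text
scene pin n 236 [ 0.9516972   0.30703825  0.51197976 -0.08476748] 17.880829 far 0.08530519617376843 zmax 0.0932772751088935
tube 74 c 0.568 -0.0535 s 0.044 0.0419 ang 81.0
plate 758 c 0.549 -0.0633 s 0.1303 0.09 ang 25.3
lugs 503 c 0.5663 -0.056 s 0.0715 0.0426 ang 24.1
clip rackframe 211 [-0.0322 -0.0176] [-0.0197  0.0117]
clip rackframe 89 [-0.0308 -0.0156] [-0.0188  0.0106]
side pin n 215 [ 0.9465105  0.322673   0.5296465 -0.0817492] 18.824654 far 0.08602190222204562 zmax 0.09631274834712593
tube 115 c 0.5687 -0.056 s 0.046 0.0444 ang 7.3
plate 630 c 0.5488 -0.0642 s 0.1302 0.092 ang 25.1
lugs 506 c 0.5655 -0.0552 s 0.07 0.053 ang 27.9
clip rackframe 105 [-0.0325 -0.0196] [-0.0202  0.0068]
clip rackframe 76 [-0.032  -0.0187] [-0.019   0.0087]
```

Emit:
move_arm:
  gripper: [0, 0, 0, 0, 0, 0, 0, 0, 0, 0]
  delta_pos:
    - [-2.65, -5.4, 0]
    - [-2.65, -5.4, 0]
    - [-2.65, -5.4, 0]
    - [-2.65, -5.4, 0]
    - [0, 0, 2]
    - [0, 0, 2]
    - [0, 0, 2]
    - [0, 0, 0]
    - [0, 0, 0]
    - [0, 0, 0]
  rot:
    - [0, 0, 0]
    - [0, 0, 5]
    - [0, 0, 10]
    - [0, 0, 10]
    - [0, 0, 10]
    - [0, 0, 10]
    - [0, 0, 10]
    - [0, 0, 10]
    - [0, 0, 0]
    - [0, 0, 0]

```text
t: 1.5
position: [0.452, -0.0863, 0.1457]
tool_rot: [0.976, 0.219, 0.0, 0.0]
ft_force: [-0.9, -0.4, 0.7]
grip_width: 0.0941
grasp_force: 0.0
```

```bash
cat > m4.py <<'E'
from h import *
c=cam('wrist');W=cloud(c)
np.savez('w.npz',W=W,p=c['pixels'],K=c['K'],T=c['camera_from_world'])
B=np.array([.549,-.0637]);a=np.deg2rad(25.2);ex=np.array([np.cos(a),np.sin(a)]);ey=np.array([-ex[1],ex[0]])
u,v=proj(c,np.r_[B-.05*ex,.094]);print(u,v)
u,v=int(u),int(v)
im=cv2.resize(c['pixels'][max(0,v-60):v+60,max(0,u-60):u+60],None,fx=4,fy=4,interpolation=cv2.INTER_CUBIC)
cv2.imwrite('pics/d.png',im[:,:,::-1]);print(max(0,v-60),max(0,u-60))
z=W[...,2];P=np.stack([(W[...,:2]-B)@ex,(W[...,:2]-B)@ey],-1)
m=(P[...,0]<-.017)&(P[...,0]>-.09)&(abs(P[...,1])<.03)&(z>.08)&(z<.105)
q=P[m];print(len(q),q.min(0),q.max(0),np.percentile(z[m],95))
v=cv2.fitLine(q.astype(np.float32),cv2.DIST_HUBER,0,.01,.01).ravel();print(v)
t=(z>.112)&(z<.125)&(abs(P[...,0])<.06)&(abs(P[...,1])<.04);print(cv2.minAreaRect(P[t].astype(np.float32)))
t=(z>.003)&(z<.013)&(abs(P[...,0])<.07)&(abs(P[...,1])<.05);print(cv2.minAreaRect(P[t].astype(np.float32)))
E
python3 m4.py
```

```text
284.39401192249267 139.59353204822105
79 224
1455 [-0.06360305 -0.00878651] [-0.01700129  0.00919294] 0.0930015034309394
[ 9.9999917e-01  1.2812798e-03 -3.9196387e-02  7.6070701e-04]
((0.0179459135979414, 0.00035526230931282043), (0.042933303862810135, 0.034219708293676376), 89.83363342285156)
((0.002812635153532028, 8.114799857139587e-05), (0.13000285625457764, 0.09012193977832794), 0.029758108779788017)
```

View pics/d.png

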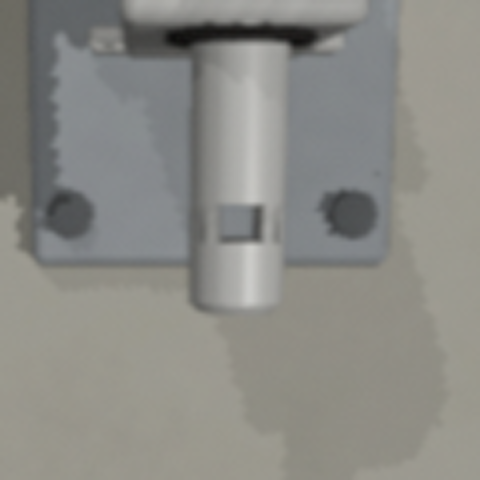

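The hole shows as a small square window at crop (240,223), full-image pixel (284,134.8). The pin end is at crop row 308 and the lug face at row 40.

```bash
python3 - <<'E'
from h import *
D=np.load('w.npz');c=dict(K=D['K'],camera_from_world=D['T'])
B=np.array([.549,-.0637]);a=np.deg2rad(25.2);ex=np.array([np.cos(a),np.sin(a)]);ey=np.array([-ex[1],ex[0]])
for u,v,z in((284.1,134.7,.0935),(284,156,.085),(284,88.5,.09)):
    p=ray(c,u-.4,v-.4,z)[:2];print(p,(p-B)@ex,(p-B)@ey)
o=ctrl.get_obs();print(o['position'])
a=np.deg2rad(16.9);x=np.array([np.cos(a),np.sin(a)]);y=np.array([-x[1],x[0]])
a=np.deg2rad(25.3);tx=np.array([np.cos(a),np.sin(a)]);ty=np.array([tx[1],-tx[0]])
g=np.array([.4644,-.3023])-.025*x-.005*y;d=g-o['position'][:2];print(g,d@tx,d@ty)
E
```

```text
[ 0.50692976 -0.08290388] -0.046242909868948925 0.0005364486251625036
[ 0.49241588 -0.0908247 ] -0.0627479732467828 -0.00045081636638340093
[ 0.5359067  -0.06879714] -0.014017433098076968 0.0009628263265933218
[ 0.45200223 -0.08628899  0.14571633]
[ 0.44193317 -0.31435162] -0.10656762117787498 0.20188434999336463
```

Emit:
move_arm:
  gripper: [0, 0, 0, 0, 0, 0, 0, 0]
  delta_pos:
    - [-2.7, 4, 0]
    - [-2.7, 4, 0]
    - [-2.7, 4, 0]
    - [-2.7, 4, 0]
    - [-2.7, 4.2, 0]
    - [0, 0, 0]
    - [0, 0, 0]
    - [0, 0, 0]
  rot:
    - [0, 0, 0]
    - [0, 0, 0]
    - [0, 0, 0]
    - [0, 0, 0]
    - [0, 0, 8.4]
    - [0, 0, 0]
    - [0, 0, 0]
    - [0, 0, 0]

```text
t: 2.55
position: [0.4153, -0.3253, 0.1455]
tool_rot: [0.989, 0.146, 0.0, -0.0]
ft_force: [0.8, 0.3, 0.4]
grip_width: 0.0937
grasp_force: 0.0
```

```bash
cat > m5.py <<'E'
from h import *
c=cam('wrist','e');W=cloud(c);o=ctrl.get_obs();print(o['position'],o['tool_rot'])
R=np.array([.4644,-.3023]);a=np.deg2rad(16.9);ex=np.array([np.cos(a),np.sin(a)]);ey=np.array([-ex[1],ex[0]])
z=W[...,2];P=np.stack([(W[...,:2]-R)@ex,(W[...,:2]-R)@ey],-1)
m=(abs(z-.06)<.002)&(abs(P[...,0])<.07)&(abs(P[...,1])<.05);print('top',m.sum(),np.median(z[m]),cv2.minAreaRect(P[m].astype(np.float32)))
m=(abs(z-.088)<.003)&(P[...,0]<-.01)&(P[...,0]>-.05)&(abs(P[...,1])<.04);q=P[m];print(len(q),np.median(z[m]),np.percentile(q,[1,99],axis=0));print(cv2.minAreaRect(q.astype(np.float32)))
E
python3 m5.py
```

```text
[ 0.41529926 -0.32539418  0.14555009] [ 9.89332961e-01  1.45671677e-01  1.56341516e-04 -1.76809796e-04]
top 6600 0.0588914564540583 ((0.0017353855073451996, -0.000638328492641449), (0.06403680890798569, 0.09917411208152771), 89.8337173461914)
438 0.0863843153520253 [[-0.02926848 -0.01736196]
 [-0.01685122  0.01086461]]
((-0.022758688777685165, -0.002898402512073517), (0.029082221910357475, 0.013106884434819221), 89.85128784179688)
```

View pics/e.png

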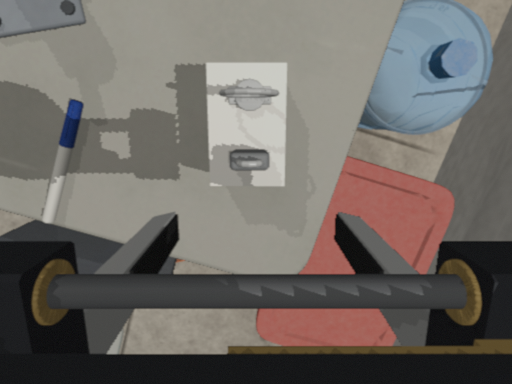

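The wrist image shows the clip's grip at (249,160) with its long side across, and the ring collar at (249,93). Descend and grip.

Emit:
move_arm:
  gripper: [0, 0, 0, 0, 0, 0.4, 0.8, 1, 1, 1]
  delta_pos:
    - [3.0, -0.5, 0]
    - [0, 0, 3]
    - [0, 0, 3]
    - [0, 0, 2.2]
    - [0, 0, 0]
    - [0, 0, 0]
    - [0, 0, 0]
    - [0, 0, 0]
    - [0, 0, 0]
    - [0, 0, 0]
  rot:
    - [0, 0, 0]
    - [0, 0, 0]
    - [0, 0, 0]
    - [0, 0, 0]
    - [0, 0, 0]
    - [0, 0, 0]
    - [0, 0, 0]
    - [0, 0, 0]
    - [0, 0, 0]
    - [0, 0, 0]
  newtons: 40

```text
t: 3.85
position: [0.4422, -0.3131, 0.0636]
tool_rot: [0.99, 0.144, 0.0, 0.0]
ft_force: [-0.1, -0.1, -0.6]
grip_width: 0.0475
grasp_force: 0.0
```

Emit:
move_arm:
  gripper: [1, 1, 1, 1]
  delta_pos:
    - [0, 0, 0]
    - [0, 0, 0]
    - [0, 0, 0]
    - [0, 0, 0]
  rot:
    - [0, 0, 0]
    - [0, 0, 0]
    - [0, 0, 0]
    - [0, 0, 0]

```text
t: 4.35
position: [0.4421, -0.313, 0.0635]
tool_rot: [0.99, 0.144, -0.0, -0.0]
ft_force: [0.2, 0.1, 0.5]
grip_width: 0.0296
grasp_force: 40.0
```

Emit:
move_arm:
  gripper: [1, 1, 1, 1, 1, 1]
  delta_pos:
    - [0, 0, -1]
    - [0, 0, -2.5]
    - [0, 0, -4]
    - [0, 0, -3.5]
    - [0, 0, 0]
    - [0, 0, 0]
  rot:
    - [0, 0, 0]
    - [0, 0, 0]
    - [0, 0, 0]
    - [0, 0, 0]
    - [0, 0, 0]
    - [0, 0, 0]

```text
t: 5.1
position: [0.442, -0.3129, 0.1733]
tool_rot: [0.99, 0.144, -0.0, -0.0]
ft_force: [-0.6, 0.1, -0.6]
grip_width: 0.0298
grasp_force: 40.0
```

```bash
python3 - <<'E'
from h import *
o=ctrl.get_obs();p=o['position'];print(p,o['grip_width'])
s=cam('side');c=cam('scene');ims=[]
for i in(c,s):
    u,v=map(int,proj(i,p-[0,0,.02]));print(u,v)
    im=np.ascontiguousarray(i['pixels'][v-45:v+45,u-45:u+45]);ims.append(cv2.resize(im,(400,400),interpolation=cv2.INTER_CUBIC))
cv2.imwrite('pics/f.png',np.hstack(ims)[:,:,::-1])
E
```

```text
[ 0.44195222 -0.31288617  0.17333052] 0.029798218512332456
324 222
225 227
```

View pics/f.png

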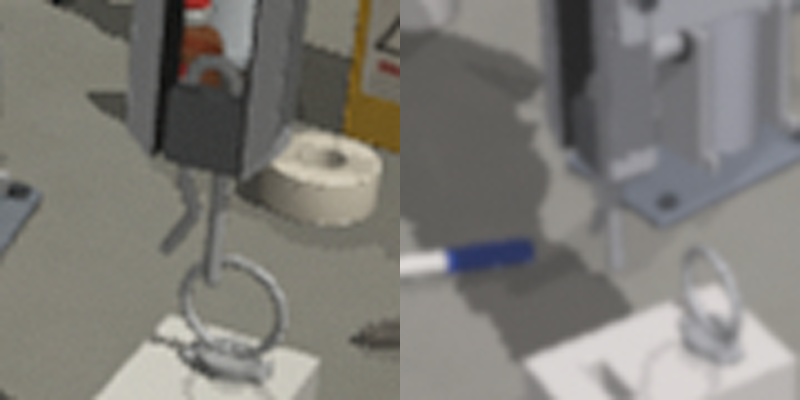

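The left crop (scene) shows the straight leg at the right, its tip at crop (212,280), and the sprung leg at the left. So the clip's +y points along rack +y, which is tool -y. Moving over the pin.

Emit:
move_arm:
  gripper: [1, 1, 1, 1, 1, 1, 1, 1, 1]
  delta_pos:
    - [1.3, -2.1, 0]
    - [2.5, -4.1, 0]
    - [2.5, -4.1, 0]
    - [2.5, -4.1, 0]
    - [2.5, -4.1, 0]
    - [1.4, -2.3, 0.5]
    - [0, 0, 0.8]
    - [0, 0, 0]
    - [0, 0, 0]
  rot:
    - [0, 0, 0]
    - [0, 0, 0]
    - [0, 0, 0]
    - [0, 0, 0]
    - [0, 0, 0]
    - [0, 0, 0]
    - [0, 0, -8.6]
    - [0, 0, 0]
    - [0, 0, 0]

```text
t: 6.32
position: [0.5042, -0.078, 0.1603]
tool_rot: [0.976, 0.216, -0.0, -0.0]
ft_force: [0.6, -0.8, -1.2]
grip_width: 0.0296
grasp_force: 40.0
```

```bash
python3 - <<'E'
from h import *
o=ctrl.get_obs();p=o['position'];print(p,o['tool_rot'])
c=cam('wrist');np.savez('w2.npz',W=cloud(c),p=c['pixels'],K=c['K'],T=c['camera_from_world'])
u,v=map(int,proj(c,np.array([.507,-.083,.1])));print(u,v)
im=cv2.resize(c['pixels'][v-50:v+50,u-50:u+50],(600,600),interpolation=cv2.INTER_CUBIC)
cv2.imwrite('pics/g.png',im[:,:,::-1])
E
```

```text
[ 0.50420272 -0.07798417  0.16025439] [ 9.76369077e-01  2.16109375e-01 -4.03258271e-04 -2.54324176e-05]
262 199
```

View pics/g.png

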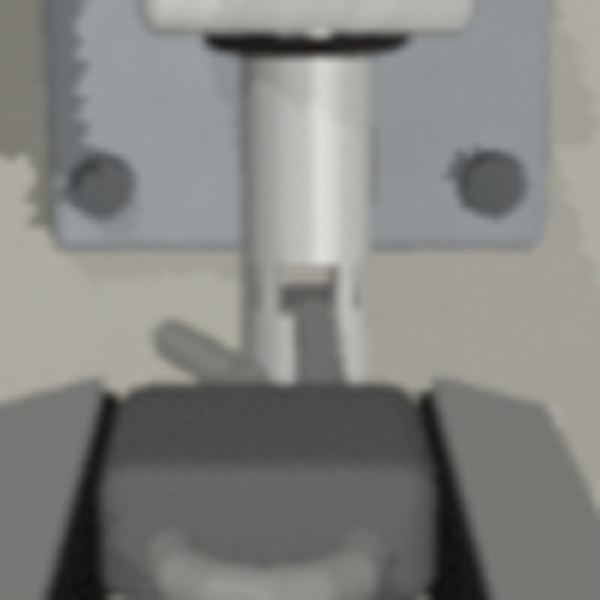

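The straight leg's tip (crop x 283–335, tip edge at row 285) hangs over the hole (x 278–336, far edge at row 264). Now I compute the offset.

```bash
python3 - <<'E'
from h import *
D=np.load('w2.npz');c=dict(K=D['K'],camera_from_world=D['T'])
B=np.array([.549,-.0637]);a=np.deg2rad(25.2);ex=np.array([np.cos(a),np.sin(a)]);ey=np.array([-ex[1],ex[0]])
def f(uc,vc,z):
    p=ray(c,(uc+.5)/6-.5+212,(vc+.5)/6-.5+149,z)[:2];return ((p-B)@ex*1e3).round(2),((p-B)@ey*1e3).round(2)
print('hole far L,R',f(279,264,.094),f(336,264,.094),'pin L,R',f(243,200,.085),f(372,200,.085),'lug',f(307,50,.09))
for z in(.110,.1118,.1135): print('tip far L,R',f(283,285,z),f(335,285,z))
o=ctrl.get_obs()['position'];print(((o[:2]-B)@ex,(o[:2]-B)@ey))
# brightness columns/rows for edges
g=cv2.cvtColor(D['p'],cv2.COLOR_RGB2GRAY)
print(g[186:212,262:266].T.tolist());print(g[188:202,252:278].tolist()[::3])
E
```

```text
hole far L,R (np.float64(-42.46), np.float64(4.15)) (np.float64(-42.5), np.float64(-3.46)) pin L,R (np.float64(-35.62), np.float64(9.02)) (np.float64(-35.7), np.float64(-8.69)) lug (np.float64(-14.34), np.float64(0.34))
tip far L,R (np.float64(-41.21), np.float64(3.74)) (np.float64(-41.24), np.float64(-2.76))
tip far L,R (np.float64(-40.74), np.float64(3.75)) (np.float64(-40.77), np.float64(-2.7))
tip far L,R (np.float64(-40.3), np.float64(3.76)) (np.float64(-40.33), np.float64(-2.64))
(np.float64(-0.04653664988605488), np.float64(0.00607664924140618))
[[191, 190, 191, 190, 191, 191, 185, 166, 158, 152, 121, 93, 92, 99, 107, 108, 107, 105, 106, 106, 106, 109, 109, 109, 109, 107], [197, 198, 198, 198, 198, 198, 192, 168, 159, 152, 119, 94, 94, 106, 108, 108, 109, 109, 109, 108, 108, 108, 108, 108, 108, 107], [211, 211, 211, 210, 211, 211, 204, 172, 159, 153, 120, 94, 94, 105, 109, 109, 108, 110, 110, 109, 109, 109, 108, 109, 109, 108], [219, 219, 219, 219, 219, 220, 211, 174, 157, 150, 118, 92, 93, 103, 109, 108, 109, 109, 108, 109, 109, 110, 109, 108, 108, 106]]
[[126, 121, 132, 146, 154, 161, 169, 179, 184, 188, 191, 198, 211, 219, 217, 210, 199, 189, 183, 179, 169, 156, 146, 145, 145, 144], [127, 121, 134, 146, 154, 160, 168, 178, 184, 188, 191, 198, 211, 220, 217, 209, 198, 188, 183, 178, 167, 157, 153, 153, 154, 153], [128, 115, 123, 138, 154, 156, 151, 158, 159, 158, 158, 159, 159, 157, 144, 130, 159, 182, 175, 163, 160, 158, 159, 159, 158, 159], [136, 116, 116, 133, 153, 154, 132, 106, 95, 95, 93, 94, 94, 92, 93, 115, 160, 185, 174, 153, 158, 159, 159, 159, 158, 159], [134, 119, 123, 138, 157, 157, 138, 116, 110, 106, 107, 108, 109, 109, 110, 128, 162, 184, 177, 163, 163, 159, 158, 158, 157, 158]]
```

```bash
python3 - <<'E'
from h import *
D=np.load('w2.npz');W=D['W']
B=np.array([.549,-.0637]);a=np.deg2rad(25.2);ex=np.array([np.cos(a),np.sin(a)]);ey=np.array([-ex[1],ex[0]])
P=np.stack([(W[...,:2]-B)@ex,(W[...,:2]-B)@ey,W[...,2]],-1)*1e3
for v in range(190,214): print(v,P[v,257:270,2].round(0).astype(int).tolist(), P[v,263].round(1).tolist())
C=np.load('C.npz')
for n,u,v in(('scene',326.7,240),('side',228.8,241.6)):
    c=dict(K=C[n+'K'],camera_from_world=C[n+'T']);print(n,proj(c,np.array([.4437,-.3186,.1248])),(u,v))
E
```

```text
190 [91, 92, 93, 92, 92, 94, 91, 92, 92, 92, 92, 92, 91] [-41.0, 0.2, 91.4]
191 [90, 92, 92, 92, 92, 92, 92, 93, 93, 92, 92, 92, 90] [-41.8, 0.2, 91.6]
192 [90, 92, 93, 91, 93, 91, 93, 92, 92, 91, 91, 91, 91] [-42.2, 0.2, 93.2]
193 [92, 91, -2, -2, -1, -1, -2, -2, 0, 0, 81, 90, 90] [-66.7, -1.8, -1.9]
194 [91, 91, -1, -2, -1, -2, -1, -1, -1, -2, 81, 92, 91] [-67.7, -1.8, -1.3]
195 [92, 91, -2, 0, -1, 0, -1, -1, -1, 0, 81, 90, 91] [-68.7, -1.8, -0.8]
196 [91, 91, 75, 76, 75, 75, 75, 75, 76, 75, 82, 92, 92] [-50.2, -0.2, 75.3]
197 [90, 92, 79, 79, 80, 79, 79, 79, 80, 78, 82, 91, 91] [-50.1, -0.1, 79.0]
198 [91, 91, 83, 83, 81, 84, 83, 81, 83, 83, 82, 90, 91] [-50.0, -0.0, 82.6]
199 [91, 92, 85, 86, 85, 85, 112, 113, 112, 113, 87, 91, 91] [-43.0, 0.6, 111.7]
200 [90, 92, 88, 89, 88, 115, 116, 117, 116, 116, 113, 92, 91] [-42.7, 0.7, 115.7]
201 [92, 92, 90, 91, 112, 116, 118, 118, 119, 119, 117, 113, 91] [-42.9, 0.7, 117.7]
202 [91, 93, 91, 91, 116, 120, 121, 122, 122, 122, 120, 117, 93] [-42.7, 0.8, 121.2]
203 [93, 92, 92, 92, 118, 121, 124, 124, 124, 124, 122, 121, 91] [-42.6, 0.8, 124
[... 332 characters left out ...]
 1.0, 132.2]
208 [91, 91, 92, 92, 131, 131, 134, 135, 137, 136, 136, 135, 131] [-43.2, 1.1, 134.5]
209 [90, 92, 93, 93, 132, 136, 136, 138, 138, 139, 139, 137, 133] [-43.5, 1.1, 135.8]
210 [92, 91, 92, 92, 134, 138, 139, 140, 139, 141, 141, 141, 138] [-43.1, 1.2, 139.2]
211 [90, 91, 91, 91, 137, 139, 140, 143, 143, 142, 143, 141, 139] [-43.5, 1.2, 140.3]
212 [89, 91, 92, 92, 138, 141, 143, 144, 145, 145, 145, 144, 143] [-43.2, 1.3, 143.4]
213 [160, 159, 158, 161, 160, 160, 159, 160, 159, 160, 160, 160, 160] [-38.9, 1.6, 159.0]
scene (np.float64(326.57771424313034), np.float64(239.54720137230544)) (326.7, 240)
side (np.float64(227.71977790754826), np.float64(241.9843910116646)) (228.8, 241.6)
```

The leg's axis is at bracket x ≈ -46.0 and the hole's centre at ≈ -46.2. In y they are within about 0.3 mm. Nudge and descend gently.

Emit:
move_arm:
  gripper: [1, 1, 1, 1, 1, 1, 1]
  delta_pos:
    - [-0.02, -0.03, 0.6]
    - [0, 0, 0.6]
    - [0, 0, 0.3]
    - [0, 0, 0.2]
    - [0, 0, 0.2]
    - [0, 0, 0.1]
    - [0, 0, 0]
  rot:
    - [0, 0, 0]
    - [0, 0, 0]
    - [0, 0, 0]
    - [0, 0, 0]
    - [0, 0, 0]
    - [0, 0, 0]
    - [0, 0, 0]

```text
t: 7.25
position: [0.5041, -0.0773, 0.1404]
tool_rot: [0.976, 0.218, -0.0, -0.0]
ft_force: [-0.5, 0.3, -1.4]
grip_width: 0.0297
grasp_force: 40.0
```

Emit:
move_arm:
  gripper: [1, 1, 1, 1, 1]
  delta_pos:
    - [0, 0, 0.1]
    - [0, 0, 0.1]
    - [0, 0, 0.1]
    - [0, 0, 0.1]
    - [0, 0, 0]
  rot:
    - [0, 0, 0]
    - [0, 0, 0]
    - [0, 0, 0]
    - [0, 0, 0]
    - [0, 0, 0]

```text
t: 7.88
position: [0.504, -0.0773, 0.1364]
tool_rot: [0.976, 0.218, -0.0, -0.0]
ft_force: [-1.1, -1.1, -0.8]
grip_width: 0.0299
grasp_force: 40.0
```

The tip is 6 mm below the shank's top with no force, so it is in the hole. Continuing.

Emit:
move_arm:
  gripper: [1, 1, 1, 1, 1, 1, 1]
  delta_pos:
    - [0, 0, 0.3]
    - [0, 0, 0.3]
    - [0, 0, 0.3]
    - [0, 0, 0.3]
    - [0, 0, 0.3]
    - [0, 0, 0.3]
    - [0, 0, 0]
  rot:
    - [0, 0, 0]
    - [0, 0, 0]
    - [0, 0, 0]
    - [0, 0, 0]
    - [0, 0, 0]
    - [0, 0, 0]
    - [0, 0, 0]

```text
t: 8.75
position: [0.5039, -0.0773, 0.1182]
tool_rot: [0.976, 0.218, -0.0, -0.0]
ft_force: [-3.9, -1.4, 0.1]
grip_width: 0.0296
grasp_force: 40.0
```

Emit:
move_arm:
  gripper: [1, 1, 1, 1, 1, 1]
  delta_pos:
    - [-0.03, 0, 0.1]
    - [0, 0, 0.15]
    - [0, 0, 0.15]
    - [0, 0, 0.15]
    - [0, 0, 0.15]
    - [0, 0, 0]
  rot:
    - [0, 0, 0]
    - [0, 0, 0]
    - [0, 0, 0]
    - [0, 0, 0]
    - [0, 0, 0]
    - [0, 0, 0]

```text
t: 9.5
position: [0.5039, -0.0771, 0.1116]
tool_rot: [0.976, 0.218, 0.0, -0.0]
ft_force: [-6.9, 0.2, 8.5]
grip_width: 0.0297
grasp_force: 40.0
```

Emit:
move_arm:
  gripper: [1, 1, 1, 1, 1]
  delta_pos:
    - [-0.05, 0, 0]
    - [0, 0, 0.1]
    - [0, 0, 0.1]
    - [0, 0, 0.1]
    - [0, 0, 0]
  rot:
    - [0, 0, 0]
    - [0, 0, 0]
    - [0, 0, 0]
    - [0, 0, 0]
    - [0, 0, 0]

```text
t: 10.12
position: [0.5036, -0.0771, 0.1085]
tool_rot: [0.976, 0.218, 0.0, -0.0]
ft_force: [-4.0, 3.8, 6.9]
grip_width: 0.0296
grasp_force: 40.0
```

Emit:
move_arm:
  gripper: [1, 1, 1, 1, 1, 1]
  delta_pos:
    - [-0.02, -0.04, 0.1]
    - [0, 0, 0.1]
    - [0, 0, 0.1]
    - [0, 0, 0.1]
    - [0, 0, 0.1]
    - [0, 0, 0]
  rot:
    - [0, 0, 0]
    - [0, 0, 0]
    - [0, 0, 0]
    - [0, 0, 0]
    - [0, 0, 0]
    - [0, 0, 0]

```text
t: 10.88
position: [0.503, -0.0773, 0.1033]
tool_rot: [0.976, 0.218, -0.0, -0.0]
ft_force: [-1.0, 3.3, -2.2]
grip_width: 0.0297
grasp_force: 40.0
```

Emit:
move_arm:
  gripper: [1, 1, 1, 1, 1, 1]
  delta_pos:
    - [0, -0.02, 0.1]
    - [0, 0, 0.1]
    - [0, 0, 0.1]
    - [0, 0, 0.1]
    - [0, 0, 0.05]
    - [0, 0, 0]
  rot:
    - [0, 0, 0]
    - [0, 0, 0]
    - [0, 0, 0]
    - [0, 0, 0]
    - [0, 0, 0]
    - [0, 0, 0]

```text
t: 11.62
position: [0.5031, -0.0774, 0.099]
tool_rot: [0.976, 0.218, 0.0, 0.0]
ft_force: [-0.4, 0.3, -1.4]
grip_width: 0.0298
grasp_force: 40.0
```

Emit:
move_arm:
  gripper: [1, 1, 1, 1, 1]
  delta_pos:
    - [0, 0, 0.07]
    - [0, 0, 0.07]
    - [0, 0, 0.07]
    - [0, 0, 0]
    - [0, 0, 0]
  rot:
    - [0, 0, 0]
    - [0, 0, 0]
    - [0, 0, 0]
    - [0, 0, 0]
    - [0, 0, 0]

```text
t: 12.25
position: [0.503, -0.0772, 0.0969]
tool_rot: [0.976, 0.218, -0.0, 0.0]
ft_force: [0.7, 0.1, -0.6]
grip_width: 0.0297
grasp_force: 40.0
```

Emit:
move_arm:
  gripper: [1, 1, 1, 1]
  delta_pos:
    - [0, 0, 0.05]
    - [0, 0, 0.05]
    - [0, 0, 0]
    - [0, 0, 0]
  rot:
    - [0, 0, 0]
    - [0, 0, 0]
    - [0, 0, 0]
    - [0, 0, 0]

```text
t: 12.75
position: [0.5031, -0.0772, 0.096]
tool_rot: [0.976, 0.218, 0.0, -0.0]
ft_force: [-1.2, -0.9, 4.1]
grip_width: 0.0298
grasp_force: 40.0
```

Contact is at about 5 N, so the clip is seated. Release and retract straight up.

Emit:
move_arm:
  gripper: [0.4, 0.4, 0.4, 0.4, 0.4, 0.4, 0.4, 0.4, 0.4, 0.4]
  delta_pos:
    - [0, 0, -0.05]
    - [0, 0, 0]
    - [0, 0, 0]
    - [0, 0, 0]
    - [0, 0, -1]
    - [0, 0, -3]
    - [0, 0, -4]
    - [0, 0, -4]
    - [-3, 0, 0]
    - [-3, 0, 0]
  rot:
    - [0, 0, 0]
    - [0, 0, 0]
    - [0, 0, 0]
    - [0, 0, 0]
    - [0, 0, 0]
    - [0, 0, 0]
    - [0, 0, 0]
    - [0, 0, 0]
    - [0, 0, 0]
    - [0, 0, 0]

```text
t: 14.0
position: [0.4482, -0.1031, 0.2174]
tool_rot: [0.976, 0.218, 0.001, 0.0]
ft_force: [-0.3, -1.0, 0.0]
grip_width: 0.0564
grasp_force: 0.0
```

```bash
python3 - <<'E'
from h import *
s=cam('side');c=cam('wrist');ims=[]
for i in(s,c):
    u,v=map(int,proj(i,np.array([.507,-.083,.09])));h=35 if i is s else 50
    ims.append(cv2.resize(i['pixels'][v-h:v+h,u-h:u+h],(400,400),interpolation=cv2.INTER_CUBIC))
cv2.imwrite('pics/i.png',np.hstack(ims)[:,:,::-1])
B=np.array([.549,-.0637]);a=np.deg2rad(25.2);ex=np.array([np.cos(a),np.sin(a)]);ey=np.array([-ex[1],ex[0]])
W=cloud(c);z=W[...,2];P=np.stack([(W[...,:2]-B)@ex,(W[...,:2]-B)@ey],-1)
m=(abs(z-.121)<.004)&(P[...,0]<-.03)&(P[...,0]>-.07)&(abs(P[...,1]-.006)<.03)
print(np.median(z[m]),cv2.minAreaRect(P[m].astype(np.float32)))
E
```

```text
0.11922038231730525 ((-0.04618161916732788, 0.008309831842780113), (0.02925962023437023, 0.013401460833847523), 89.87165069580078)
```

View pics/i.png

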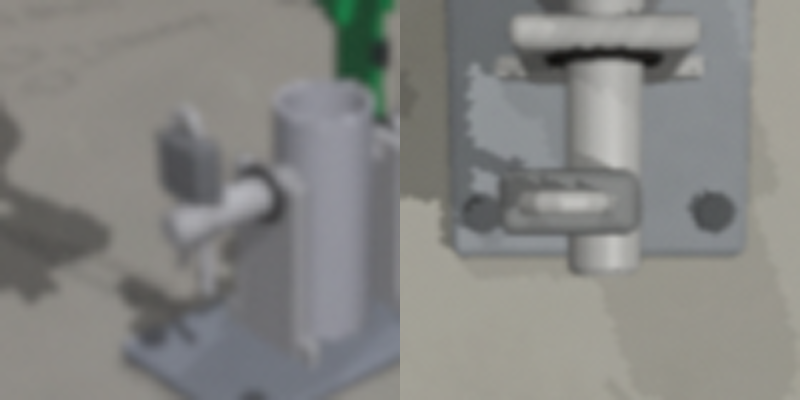

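The clip sits upright on the shank at left crop (188,170) with the leg coming out below at (207,270). From above the grip is square across the pin. Handing in.

```bash
python3 -c "
from rig import ctrl
print(ctrl.hand_in())"
```

```text
the job is handed in; nothing more can be done
None
```

The hairpin clip went fully home in the pin's cross hole and was released at about 14 s. The sprung leg appeared to snap over the shank, as the push force rose to about 8 N and then dropped to zero. The last measured contact force was about 5 N. The ring pin stayed in the rack and I saw nothing else disturbed, though I took no final picture of the rack or the other things. The job is handed in, but no verdict came back.

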